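# Hang the tipping tray in the sieve stand and sort its load

### The job

Take the loaded tipping tray by its leaning handle and lower its axle into the two open slots of the sieve stand, lip over the screen, until both ends are fully home and the tray lies level on its rest; then lift the handle to tip the load onto the bars, so that the steel balls fall through and the brass casting stays on top. Let the tray back down level with its axle still home, pick the casting off the bars and lay it in the middle of the brass dish. Leave the other things on the bench where they are.

Things in the scene. Friction and masses are not known exactly. Their poses are not given: they have to be found in the camera images.
- stand: Sieve stand, fixed, aluminium and sheet steel. Origin on the bench under the middle of the seated axle; +x from tray end to screen end, y along the seated axle, z up. Two upright cheek plates at y = +-58 mm: 12 mm thick, inner faces 104 mm apart, 60 mm wide, tops at z = 157 mm, each with an open-topped upright slot at x = 0. Screen box beyond them at +x.
- seat_left (a point): Where the axle's centre line lies in the +y cheek when bottomed: stand frame (0, 58, 120) mm. Slot: 13 mm wide in x, flat bottom at z = 115 mm, straight walls up to z = 142 mm, then flaring to about 35 mm at the top.
- seat_right (a point): The same in the -y cheek: stand frame (0, -58, 120) mm.
- rest (a point): Middle of the top of the rubber crossbar (100 mm long in y) that carries the tray's underside when it hangs level: stand frame (-85, 0, 114) mm. The handle of the hung, level tray reaches up to z = 198 mm.
- screen_mid (a point): Middle of the screen, on the bar tops: stand frame (80, 0, 50) mm. Six round bars 6 mm thick along x, 30 mm apart (24 mm gaps), over a closed pan with its floor at z = 4 mm. Box inside: x = 4 to 158, y = -102 to 102 mm; side walls 82 mm high, far wall 90 mm, near wall (under the axle) 96 mm.
- tray: Loose steel tipping tray, about 0.3 kg plus load, open on top, flat on the bench. Origin on its underside, z up, +x towards its pouring lip. Flat floor 4 mm thick, x = -64 to 24 mm. Side walls 45 mm high, outer faces at y = +-44 mm, inside width 80 mm; rear wall 45 mm high at x = -64 mm. Hung in the stand it is tipped by a turn about the axle, lip down, handle up.
- lip (a point): Middle of the pouring lip, tray frame (62, 0, 19) mm; the floor ramps up to it at 23 degrees from x = 24 mm, open in front. The load slides out at tips of about 60 to 75 degrees; let go at less than about 75 degrees, the tray falls back onto its rest.
- axle_left (a point): On the axle's centre line, tray frame (46, 58, 6) mm; belongs at seat_left. The axle is a straight round steel rod, 10 mm thick and 152 mm long, fixed under the ramp along y; it sticks out 32 mm on each side of the tray.
- axle_right (a point): On the axle's centre line, tray frame (46, -58, 6) mm; belongs at seat_right.
- handle (a point): Where to grip the handle, mid thickness and width: tray frame (-82, 0, 66) mm. The handle is a flat wooden tab 40 mm wide (y), 8 mm thick, leaning 40 degrees from vertical backwards, away from the lip. It runs from the rear wall's top, 30 mm below this point along its slope, to its end 20 mm above. Grip across the 8 mm, tool leaned 40 degrees along it.
- casting: rough brass casting, the only big piece in the tray: oblong block with rounded edges, 72 x 44 x 34 mm along its x, y, z, about 0.12 kg; origin at its centre. Too big to pass the bars; tipped out it may come to rest on any face, on end or leaning on a wall.
- dish: shallow round brass dish, loose, 0.6 kg, 150 mm across and 20 mm high, floor about 5 mm above the bench and 93 mm across, sloping rim; origin at the centre of its underside
- ball0_center (a point): centre of one of the four steel balls in the tray, 18 mm across; they pass the bars and roll free in the pan
- ball1_center (a point): centre of one of the four steel balls in the tray, 18 mm across; they pass the bars and roll free in the pan
- ball2_center (a point): centre of one of the four steel balls in the tray, 18 mm across; they pass the bars and roll free in the pan
- ball3_center (a point): centre of one of the four steel balls in the tray, 18 mm across; they pass the bars and roll free in the pan
- honeycomb: bystander, leave alone: clay soldering block with a honeycomb of holes, 75 x 55 x 26 mm
- chuck_key: bystander, leave alone: steel T-shaped chuck key, 85 x 66 mm, 18 mm high
- jar: bystander, leave alone: closed green glass jar, 80 mm across, 120 mm high
- hammer: bystander, leave alone: hammer with a wooden handle
- brush: bystander, leave alone: wooden-handled brush
- stake: bystander, leave alone: wooden block 60 x 60 x 50 mm with a steel dome on top, 73 mm high in all
Not all that is in view belongs to the job. Leave any green or red look-alike of the tray alone.

How it is judged (in metres and radians):
On the way, in this order (a step that is already met when the one before it is completed fails the run):
1. both axle ends bottomed in the slots, tray level on its rest with its load still in it (z of axle_left in the frame of stand between 0.115 and 0.124 m and x of axle_left in the frame of stand between -0.006 and 0.006 m and y of axle_left in the frame of stand between 0.046 and 0.07 m and z of axle_right in the frame of stand between 0.115 and 0.124 m and x of axle_right in the frame of stand between -0.006 and 0.006 m and y of axle_right in the frame of stand between -0.07 and -0.046 m and angle between tray's own z axis and vertical below 0.07 rad and x of casting in the frame of tray below 0.04 m and distance between casting and tray below 0.09 m), for 0.2 s.
2. tray tipped by more than 45 degrees with both axle ends in their slots (z of axle_left in the frame of stand between 0.115 and 0.13 m and x of axle_left in the frame of stand between -0.006 and 0.006 m and y of axle_left in the frame of stand between 0.046 and 0.07 m and z of axle_right in the frame of stand between 0.115 and 0.13 m and x of axle_right in the frame of stand between -0.006 and 0.006 m and y of axle_right in the frame of stand between -0.07 and -0.046 m and angle between tray's own z axis and vertical above 0.8 rad), for 0.1 s.
3. tray back level on its rest, axle home, the casting on top of the bars (z of axle_left in the frame of stand between 0.115 and 0.124 m and x of axle_left in the frame of stand between -0.006 and 0.006 m and y of axle_left in the frame of stand between 0.046 and 0.07 m and z of axle_right in the frame of stand between 0.115 and 0.124 m and x of axle_right in the frame of stand between -0.006 and 0.006 m and y of axle_right in the frame of stand between -0.07 and -0.046 m and angle between tray's own z axis and vertical below 0.07 rad and x of casting in the frame of stand between 0 and 0.16 m and y of casting in the frame of stand between -0.104 and 0.104 m and z of casting in the frame of stand between 0.055 and 0.11 m), for 0.2 s.
At the end, for the whole second after the job is handed in: Both axle ends are in their slots within 4 mm of the bottom, the tray level within 4 degrees on its rest; all four balls are in the pan under the bars; the casting lies still in the dish, its centre within 40 mm of the dish's centre; all released (z of axle_left in the frame of stand between 0.115 and 0.124 m and x of axle_left in the frame of stand between -0.006 and 0.006 m and y of axle_left in the frame of stand between 0.046 and 0.07 m and z of axle_right in the frame of stand between 0.115 and 0.124 m and x of axle_right in the frame of stand between -0.006 and 0.006 m and y of axle_right in the frame of stand between -0.07 and -0.046 m and angle between tray's own z axis and vertical below 0.07 rad and horizontal distance between casting and dish below 0.04 m and height (world z) of casting below 0.05 m and contact force between casting and dish above 0.1 N and linear speed of each of casting, tray below 0.02 m/s and x of ball0_center in the frame of stand between 0 and 0.16 m and y of ball0_center in the frame of stand between -0.104 and 0.104 m and z of ball0_center in the frame of stand between 0 and 0.04 m and x of ball1_center in the frame of stand between 0 and 0.16 m and y of ball1_center in the frame of stand between -0.104 and 0.104 m and z of ball1_center in the frame of stand between 0 and 0.04 m and x of ball2_center in the frame of stand between 0 and 0.16 m and y of ball2_center in the frame of stand between -0.104 and 0.104 m and z of ball2_center in the frame of stand between 0 and 0.04 m and x of ball3_center in the frame of stand between 0 and 0.16 m and y of ball3_center in the frame of stand between -0.104 and 0.104 m and z of ball3_center in the frame of stand between 0 and 0.04 m); the robot touches nothing.
It fails at once if the honeycomb block, chuck key, jar, hammer, brush or stake is moved by more than 30 mm (distance of any of honeycomb, chuck_key, jar, hammer, brush, stake from where it was at the start of the episode above 0.03 m).
It also fails if it takes over 69 s, if anything falls off the work surface, if the arm or the gripper's body presses on something with over 40 N, if the wrist force passes 120 N, or if a joint passes its speed limit or range.

### The arm

A 6-joint arm with a two-finger parallel gripper is mounted at the origin on the work surface. World frame = base frame: x ahead of the robot, y to its left, z up, the work surface at z = 0. Lengths are in m, angles in degrees, forces in N, time in s.
With the tool pointing down it reaches from about 0.25 to 0.725 m from the base axis. Payload 9.7 kg.
Tool frame: the origin (TCP) lies on the mounting face of the last link; the fingertips stand 173 mm ahead of it and the grasp point (between the pads) lies 155 mm ahead of it; z points along the fingers, y is the line along which they close (so a half turn about z gives the same grasp; the last joint's range is limited). The gripper opens to 85 mm and grips with 20 to 120 N. Pads are 22 mm wide; open, the fingers measure 114 mm over their backs; the gripper's body (76 mm by 85 mm) begins 54 mm behind the grasp point. The pads swing forward as they close: fully open they stand 13 mm farther back than shut.
Start: joints at [70.932, 4.979, 10.078, 95.1, 0, 90], TCP at [0.18, 0.52, 0.405] pointing down, gripper open.
Joint ranges: [-179.16, 179.16], [-48.56, 103.87], [-65.8, 70.77], [-126.05, 130.52], [-82.76, 87.17], [-180, 180]. Speed limits (degrees/s): [127.2, 127.2, 147.25, 180, 180, 180].

### API

Orientations are given as [roll, pitch, yaw] about the fixed x, y, z axes, in that order (R = Rz(yaw) Ry(pitch) Rx(roll)).
In Python, from workcell import bot, camera, camera_model, outline_of, pinpoint gives the robot as it stands.
- The arm moves only by the tool move_arm, never from a script. Its arguments are lists of equal length, an entry for each row: "jaw": the closure, from 0 (fully open) to 1 (shut); "delta_pos": the shift along the world's x, y, z in m, a list of three; "yaw": the turn about the world's z in rad. In form: {"jaw": [jaw, ...], "delta_pos": [[dx, dy, dz], ...], "yaw": [yaw, ...]}. A call has 1 to 10 rows; each row shifts and turns the commanded pose from where the row before left it; what a row does not reach is not made up. A row lasts 1/12 s, in which the tool goes at most 41.7 mm and 7.16 degrees, less where a joint would pass 70% of its speed; a pose out of reach is approached as far as the arm can. A call with a gripper value outside its range is refused whole. The fingers move at their own pace and stop on an object; "force" is the grip in N (left out, the last holds). Time passes only in rows, so rows that do not move let the fingers close. It gives the time, the measured TCP pose, the force, the opening and the grip force at its end, in the units of the state.
- bot.get_obs(): the state, without advancing time (a new reading comes with each control period).
- camera(name): name is "side" or "top" or "wrist"; returns the picture (420x560x3 uint8, red, green, blue); there is no depth.
- camera_model(name): a dict with "fx", "fy", "cx", "cy" (pixels), "k1" (the pictures are not rectified: a ray, as slopes to the right and down, at radius r is drawn at 1 + k1 r^2 times it, then the intrinsics apply), "R" (3x3) and "t" (3): a world point X has camera coordinates R X + t. Camera axes: x right, y down, z forward; pixel columns grow to the right and rows downward; lengths in m; the calibration is good to about 2 mm. A picture is of the moment at which its call begins: read the wrist's pose just before it. camera_model takes no time and is no camera call; for the wrist camera it gives the pose at the moment of the call.
- bot.job_done(): hands the job in; it is judged then, once.
Trained networks look in the newest picture that a camera, given by its name, has taken for a name from the list of things; names that differ only in an ending like _2 or _b are one class to them, and where a whole thing is asked for, a point or a joint stands for the part that bears it (a point fixed in the world has none). Each returns a list of dicts, best first, with "confidence" (0 to 1); they miss things now and then, are a little off and sometimes report something else, mostly with a low value. They report only what shows in the picture. A call takes as long as a camera call. They do not tell look-alikes from the thing itself.
- outline_of(camera, thing): "mask" (420x560 bool, what is visible of it) and "xy" ([column, row] in pixels, amid what is visible of it).
- pinpoint(camera, thing): "xy" ([column, row] in pixels: a listed point, or the origin of a listed thing).
The state is a dict: "time": time; "q": joint angles; "qd": joint speeds; "joint_efforts": joint torques, N m; "ee_pos": TCP position; "tcp_rot": TCP orientation; "wrist_force": force on the tool from outside, world axes, zero at the start; "torque": the same for the moment, N m; "opening": finger opening in m; "grasp_force": force on a finger pad.
Only numpy, scipy, OpenCV 4.12 (cv2) and the standard library are available. Lean on these libraries where they do the work, as an engineer would, in place of code of your own. Each camera call takes 0.05 s, during which the arm holds its last target. There are 200 camera calls.

## Working session

There is one attempt and no reset: what is moved stays moved. The work goes in short steps, Python scripts to look and compute and a tool call to move; the robot and the scene stay as the last step left them, time stands still between calls to the robot, and variables do not carry over. Pictures are saved under pics/ and viewed, at most 10 in all, crops included, and the job is handed in when it is done.

Besides the shell and the picture viewer there is one more tool, called as a command line: name --pt "numbers of a row" for each row, then --argument value for the rest. move_arm: Moves the arm, as the interface text tells. Its arguments: {"type":"object","properties":{"jaw":{"type":"array"},"delta_pos":{"type":"array"},"yaw":{"type":"array"},"force":{"type":"number"}},"required":["jaw","delta_pos","yaw"]}

```bash
mkdir -p pics; ls; cat > h.py <<'E'
import numpy as np, cv2
from scipy.optimize import least_squares
from workcell import bot, camera, camera_model, outline_of, pinpoint
def snap(n,f=None):
    m=camera_model(n); im=camera(n)
    if f: cv2.imwrite('pics/'+f,im[:,:,::-1])
    return m,im
def proj(m,X):
    c=np.asarray(X,float)@np.array(m['R']).T+np.array(m['t']); s=c[...,:2]/c[...,2:]
    s=s*(1+m['k1']*(s**2).sum(-1,keepdims=True))
    return s*[m['fx'],m['fy']]+[m['cx'],m['cy']]
def ray(m,xy):
    d=(np.array(xy)-[m['cx'],m['cy']])/[m['fx'],m['fy']]; s=d.copy()
    for _ in range(20): s=d/(1+m['k1']*(s@s))
    R=np.array(m['R']); return -R.T@np.array(m['t']), R.T@np.array([*s,1])
def atz(m,xy,z):
    o,d=ray(m,xy); return o+d*(z-o[2])/d[2]
def pose(obs,loc,z=None,x0=(0.4,0,0),zfix=True):
    """obs: list of (model,name,xy); loc: name->local pt. planar pose x,y,yaw(,z)"""
    def f(p):
        c,s=np.cos(p[2]),np.sin(p[2]); r=[]
        for m,n,xy in obs:
            l=loc[n]; X=[p[0]+c*l[0]-s*l[1],p[1]+s*l[0]+c*l[1],l[2]+(z if z is not None else p[3])]
            r+=list(proj(m,X)-xy)
        return r
    best=None
    for y in np.arange(-3,3,1):
        s=least_squares(f,[x0[0],x0[1],y]+([] if z is not None else [0]),loss='soft_l1',f_scale=2)
        if best is None or s.cost<best.cost: best=s
    return best.x,np.round(f(best.x),1)
ST={'seat_left':(0,.058,.12),'seat_right':(0,-.058,.12),'rest':(-.085,0,.114),'screen_mid':(.08,0,.05),'stand':(0,0,0)}
TR={'lip':(.062,0,.019),'axle_left':(.046,.058,.006),'axle_right':(.046,-.058,.006),'handle':(-.082,0,.066),'tray':(0,0,0)}
E
python3 - <<'E'
from h import *
print(bot.get_obs())
M={}
for n in('side','top','wrist'):
    m,im=snap(n,n+'0.png'); M[n]=m
    print(n,np.round(-np.array(m['R']).T@np.array(m['t']),3))
    for k in list(ST)+list(TR)+['dish','casting']:
        print(n,k,[(np.round(d['xy']).tolist(),round(d['confidence'],2)) for d in pinpoint(n,k)[:3]])
E
python3 -c "
import cv2,numpy as np
a=[cv2.imread(f'pics/{n}0.png') for n in('side','top')]
cv2.imwrite('pics/st.png',cv2.resize(np.vstack(a),None,fx=.71,fy=.71))"
```

```text
pics
{'time': 0.0, 'q': array([ 7.09317957e+01,  5.01044723e+00,  1.00331198e+01,  9.50972414e+01,
       -1.36876697e-04,  8.99993598e+01]), 'qd': array([-0.08497473,  0.00232406, -0.08227573,  0.03717898, -0.06742324,
       -0.02333882]), 'joint_efforts': array([-1.75739129e-03, -5.20393181e+01,  4.64802074e+01,  1.63002958e-02,
       -1.93354858e-04,  3.30359718e-06]), 'ee_pos': array([0.17968319, 0.51982606, 0.40397722]), 'tcp_rot': array([-1.79925431e+02,  1.36043422e-04,  1.60932436e+02]), 'wrist_force': array([ 0.06461361,  1.15239654, -0.34440917]), 'torque': array([-0.01072511,  0.04980776,  0.02170739]), 'grasp_force': 0.0, 'opening': 0.08526538966667892}
side [ 0.381 -0.993  0.97 ]
side seat_left [([329.0, 250.0], 0.71)]
side seat_right [([292.0, 248.0], 0.75)]
side rest [([313.0, 230.0], 0.75), ([287.0, 199.0], 0.27)]
side screen_mid [([310.0, 284.0], 0.86)]
side stand [([309.0, 276.0], 0.63)]
side lip [([295.0, 213.0], 0.86), ([217.0, 165.0], 0.66), ([221.0, 305.0], 0.61)]
side axle_left [([202.0, 171.0], 0.93), ([310.0, 213.0], 0.76), ([223.0, 251.0], 0.63)]
side axle
[... 733 characters left out ...]
e_right [([264.0, 229.0], 0.94), ([395.0, 311.0], 0.92), ([155.0, 285.0], 0.55)]
top handle [([359.0, 339.0], 0.95), ([215.0, 207.0], 0.61), ([323.0, 252.0], 0.61)]
top tray [([310.0, 277.0], 0.93), ([248.0, 205.0], 0.83), ([176.0, 304.0], 0.81)]
top dish [([180.0, 221.0], 0.76), ([249.0, 199.0], 0.21)]
top casting [([240.0, 212.0], 0.9), ([360.0, 180.0], 0.36)]
wrist [0.104 0.546 0.375]
wrist seat_left []
wrist seat_right []
wrist rest []
wrist screen_mid []
wrist stand []
wrist lip [([177.0, 263.0], 0.61)]
wrist axle_left [([144.0, 229.0], 0.95)]
wrist axle_right [([196.0, 297.0], 0.76)]
wrist handle [([65.0, 337.0], 0.81)]
wrist tray [([144.0, 276.0], 0.67)]
wrist dish []
wrist casting []
```

View pics/top0.png

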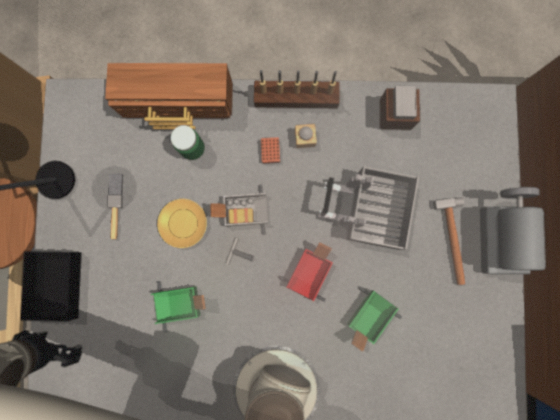

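View pics/side0.png

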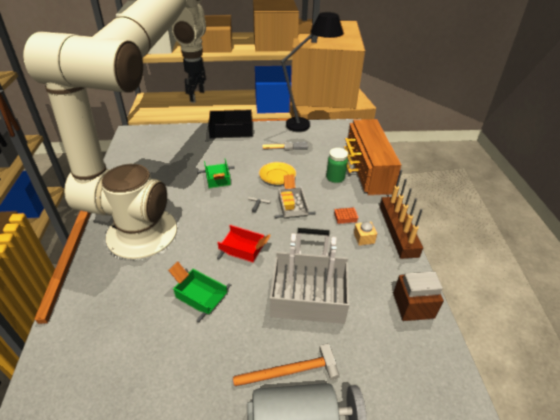

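```bash
python3 - <<'E'
from h import *
M={}
for n in('side','top'): M[n],_=snap(n)
def near(n,k,box):
    return [(M[n],k,np.array(d['xy'])) for d in pinpoint(n,k) if box[0]<d['xy'][0]<box[1] and box[2]<d['xy'][1]<box[3]][:1]
tb={'side':(265,320,165,225),'top':(205,280,180,240)}
sb={'side':(265,355,215,320),'top':(315,425,160,255)}
for nm,loc,b in(('tray',TR,tb),('stand',ST,sb)):
    o=sum([near(n,k,b[n]) for n in b for k in loc],[])
    p,r=pose(o,loc,z=0,x0=(0.5,0))
    print(nm,p[:2].round(4),np.degrees(p[2]).round(2))
    for (m,k,xy),e in zip(o,r.reshape(-1,2)): print('side' if m is M['side'] else 'top',k,xy.round(),e)
# dish by mask centroid
for n in M:
    for k,z in(('dish',.012),('casting',.02)):
        for d in outline_of(n,k)[:2]:
            print(n,k,round(d['confidence'],2),atz(M[n],d['xy'],z).round(3), [atz(M[n],e['xy'],0 if k=='dish' else .021).round(3) for e in pinpoint(n,k)[:1]])
E
```

```text
tray [0.5364 0.0991] -87.06
side lip [295. 213.] [0.9 1. ]
side axle_left [310. 214.] [ 1. -1.]
side axle_right [281. 216.] [-1.3 -0.3]
side handle [291. 178.] [-0.3  1.4]
side tray [293. 207.] [ 0.4 -0.2]
top lip [266. 206.] [0.  1.7]
top axle_left [261. 190.] [-0.2 -0.5]
top axle_right [262. 228.] [ 0.4 -0.5]
top handle [216. 208.] [ 0.2 -0.7]
top tray [247. 208.] [-1.1  1.1]
stand [ 0.5526 -0.2216] -99.91
side seat_left [329. 250.] [2.9 0.5]
side seat_right [294. 248.] [-1.6 -0.5]
side rest [313. 230.] [ 0.1 -0.1]
side screen_mid [308. 287.] [ 1.1 -1.5]
side stand [314. 276.] [-4.7 -0.8]
top seat_left [360. 180.] [2.  0.1]
top seat_right [356. 222.] [-1.1 -1.2]
top rest [327. 192.] [1.1 3.1]
top screen_mid [378. 208.] [2.8 0.3]
top stand [354. 207.] [-2.9 -1.7]
side dish 0.6 [0.483 0.3   0.012] [array([ 0.482,  0.288, -0.   ])]
side dish 0.23 [0.394 0.122 0.012] [array([ 0.482,  0.288, -0.   ])]
side casting 0.56 [0.521 0.112 0.02 ] [array([0.511, 0.109, 0.021])]
side casting 0.42 [0.407 0.117 0.02 ] [array([0.511, 0.109, 0.021])]
top dish 0.74 [0.498 0.301 0.012] [array([0.492, 0.296, 0.   ])]
top casting 0.84 [0.517 0.116 0.02 ] [array([0.522, 0.114, 0.021])]
top casting 0.65 [0.408 0.113 0.02 ] [array([0.522, 0.114, 0.021])]
```

move_arm --jaw '[0,0,0,0,0,0,0,0,0,0]' --pt "0.018 -0.035 0.005" --pt "0.018 -0.035 0.005" --pt "0.018 -0.035 0.005" --pt "0.018 -0.035 0.005" --pt "0.018 -0.035 0.005" --pt "0.018 -0.035 0.005" --pt "0.018 -0.035 0.005" --pt "0.018 -0.035 0.005" --pt "0.018 -0.035 0.005" --pt "0.018 -0.035 0.005" --yaw '[-0.1,-0.1,-0.1,-0.1,-0.1,-0.1,-0.1,-0.1,-0.1,-0.1]'

```text
time: 4.43
ee_pos: [0.3598, 0.1679, 0.4552]
tcp_rot: [179.9, -0.0, 103.4]
wrist_force: [1.1, 0.3, 0.1]
opening: 0.0853
grasp_force: 0.0
```

move_arm --jaw '[0,0,0,0,0,0,0,0,0,0]' --pt "0.018 -0.035 0.005" --pt "0.018 -0.035 0.005" --pt "0.018 -0.035 0.005" --pt "0.018 -0.035 0.005" --pt "0.018 -0.035 0.005" --pt "0.018 -0.035 0.005" --pt "0.018 -0.035 0.005" --pt "0.018 -0.035 0.005" --pt "0.018 -0.035 0.005" --pt "0 0 0" --yaw '[-0.1,-0.1,-0.1,-0.1,0,0,0,0,0,0]'

```text
time: 5.27
ee_pos: [0.5242, -0.1502, 0.4978]
tcp_rot: [-179.9, 0.1, 80.5]
wrist_force: [0.5, 1.1, 0.4]
opening: 0.0854
grasp_force: 0.0
```

```bash
cat > meas.py <<'E'
from h import *
import sys
o=bot.get_obs(); print(o['ee_pos'].round(4),o['tcp_rot'].round(2),round(o['time'],2))
m,im=snap('wrist',sys.argv[1]); print(m['fx'],m['cx'],m['cy'],m['k1'])
for nm,loc,x0 in(('stand',ST,(.553,-.222)),('tray',TR,(.536,.1))):
    ob=[]
    for k in loc:
        ds=pinpoint('wrist',k)
        print(k,[(np.round(d['xy']).tolist(),round(d['confidence'],2)) for d in ds[:3]])
        if ds: ob.append((m,k,np.array(ds[0]['xy'])))
    if len(ob)>2:
        p,r=pose(ob,loc,z=0,x0=x0); print(nm,p[:2].round(4),np.degrees(p[2]).round(2),r)
E
python3 meas.py w1.png
```

```text
[ 0.5242 -0.1502  0.4978] [-1.799e+02  6.000e-02  8.049e+01] 5.27
325.08193893624235 284.35478316424417 208.26245335523546 -0.04781181172971595
seat_left [([370.0, 234.0], 0.87), ([271.0, 14.0], 0.72)]
seat_right [([270.0, 236.0], 0.78)]
rest [([321.0, 162.0], 0.66), ([446.0, 79.0], 0.44)]
screen_mid [([316.0, 266.0], 0.82)]
stand [([315.0, 206.0], 0.79)]
stand [ 0.5542 -0.2242] -97.79 [ 1.2  0.3  0.6  0.4 -0.2 -0.4 -0.4  1.3 -1.9 -1.8]
lip [([147.0, 293.0], 0.95), ([101.0, 126.0], 0.87), ([272.0, 12.0], 0.79)]
axle_left [([116.0, 172.0], 0.82), ([152.0, 256.0], 0.55)]
axle_right [([129.0, 309.0], 0.86), ([224.0, 13.0], 0.78), ([121.0, 90.0], 0.76)]
handle [([200.0, 168.0], 0.96), ([41.0, 272.0], 0.76)]
tray [([151.0, 138.0], 0.7), ([116.0, 272.0], 0.59), ([276.0, 368.0], 0.43)]
tray [ 0.3503 -0.1819] -141.64 [-1.000e-01 -6.110e+01  7.050e+01  7.300e+01 -3.700e+00 -1.116e+02
 -3.200e+00  1.000e-01  2.400e+01  6.060e+01]
```

View pics/w1.png

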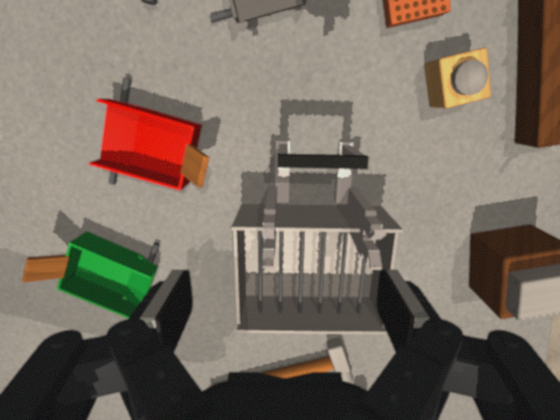

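move_arm --jaw '[0,0,0,0,0]' --pt "0.007 -0.03 -0.02" --pt "0.007 -0.03 -0.02" --pt "0.006 -0.02 -0.02" --pt "0 0 0" --pt "0 0 0" --yaw '[0,0,0,0,0]'

```text
time: 6.23
ee_pos: [0.5416, -0.2257, 0.4382]
tcp_rot: [-179.8, -0.0, 80.6]
wrist_force: [-1.1, 0.5, 0.3]
opening: 0.0852
grasp_force: 0.0
```

```bash
python3 meas.py w2.png | grep -v -e lip -e axle -e handle -e tray; python3 -c "
import cv2
a=cv2.imread('pics/w2.png')[80:360,180:480];cv2.imwrite('pics/w2c.png',cv2.resize(a,None,fx=2.1,fy=2.1,interpolation=cv2.INTER_CUBIC))"
```

```text
[ 0.5416 -0.2257  0.4382] [-1.7984e+02 -4.0000e-02  8.0650e+01] 6.23
325.08193893624235 284.35478316424417 208.26245335523546 -0.04781181172971595
seat_left [([359.0, 190.0], 0.92), ([233.0, 189.0], 0.74)]
seat_right [([235.0, 188.0], 0.69)]
rest [([299.0, 94.0], 0.89)]
screen_mid [([292.0, 239.0], 0.6)]
stand [([294.0, 163.0], 0.69)]
stand [ 0.5522 -0.2238] -100.45 [ 0.2  0.4 -2.   0.2  0.5 -2.1  1.   0.2  0.   2. ]
  7.000e-01  2.000e-01  3.250e+01 -1.484e+02]
```

View pics/w2c.png

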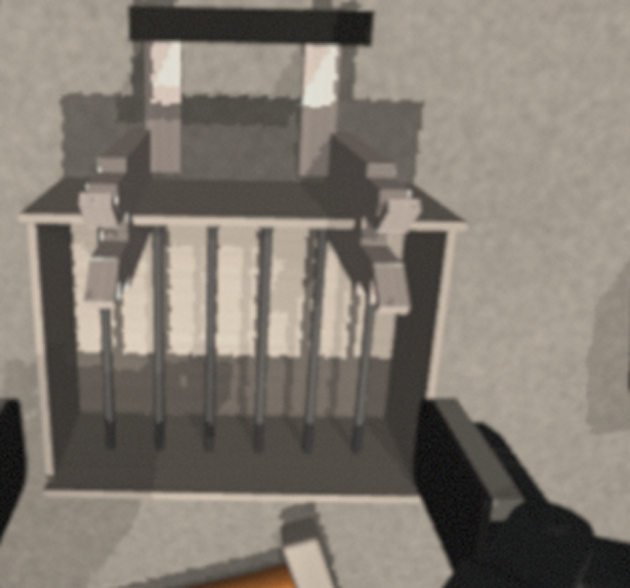

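```bash
python3 - <<'E'
from h import *
m=camera_model('wrist')
P=lambda u,v,z: atz(m,np.array([u,v])/2.1+[180,80],z)
def ang(a,b): d=b-a; return np.degrees(np.arctan2(d[1],d[0])).round(2),np.linalg.norm(d[:2]).round(4),((a+b)/2).round(4)
print('bar rear',ang(P(130,7,.114),P(373,13,.114)))
print('bar front',ang(P(130,38,.114),P(373,45,.114)))
print('near wall',ang(P(22,218,.096),P(465,226,.096)))
print('far wall',ang(P(48,491,.09),P(418,496,.09)))
print('near wall inner',ang(P(37,224,.096),P(447,231,.096)))
for u1,u2 in((157,159),(211,209),(264,259),(318,308)): print('bars',ang(P(u1,235,.047),P(u2,440,.047)))
# overlay predicted points
for yaw,x,y in((-100.45,.5522,-.2238),(-99.5,.5525,-.223)):
    c,s=np.cos(np.radians(yaw)),np.sin(np.radians(yaw))
    for X in((-.085,.05,.114),(-.085,-.05,.114),(0.004,.102,.096),(.004,-.102,.096),(.03,.052,.157),(.03,.064,.157),(.03,-.052,.157),(.03,-.064,.157),(.158,.102,.09),(.158,-.102,.09)):
        w=[x+c*X[0]-s*X[1],y+s*X[0]+c*X[1],X[2]]; print(X,((proj(m,w)-[180,80])*2.1).round().tolist(),end=' ')
    print()
E
```

```text
bar rear (np.float64(-10.48), np.float64(0.0995), array([ 0.5699, -0.134 ,  0.114 ]))
bar front (np.float64(-10.73), np.float64(0.1007), array([ 0.5681, -0.1462,  0.114 ]))
near wall (np.float64(-10.29), np.float64(0.2111), array([ 0.5534, -0.2265,  0.096 ]))
far wall (np.float64(-10.21), np.float64(0.2071), array([ 0.5242, -0.3816,  0.09  ]))
near wall inner (np.float64(-10.24), np.float64(0.1957), array([ 0.5522, -0.2291,  0.096 ]))
bars (np.float64(-100.38), np.float64(0.1301), array([ 0.4929, -0.3028,  0.047 ]))
bars (np.float64(-100.0), np.float64(0.1301), array([ 0.5227, -0.3076,  0.047 ]))
bars (np.float64(-99.37), np.float64(0.1301), array([ 0.5523, -0.3124,  0.047 ]))
bars (np.float64(-99.26), np.float64(0.1302), array([ 0.5818, -0.3173,  0.047 ]))
(-0.085, 0.05, 0.114) [370.0, 29.0] (-0.085, -0.05, 0.114) [127.0, 24.0] (0.004, 0.102, 0.096) [454.0, 230.0] (0.004, -0.102, 0.096) [26.0, 221.0] (0.03, 0.052, 0.157) [372.0, 328.0] (0.03, 0.064, 0.157) [402.0, 329.0] (0.03, -0.052, 0.157) [114.0, 323.0] (0.03, -0.064, 0.157) [84.0, 323.0] (0.158, 0.102, 0.09) [414.0, 493.0] (0.158, -0.102, 0.09) [48.0, 487.0] 
(-0.085, 0.05, 0.114) [367.0, 25.0] (-0.085, -0.05, 0.114) [124.0, 24.0] (0.004, 0.102, 0.096) [455.0, 224.0] (0.004, -0.102, 0.096) [27.0, 222.0] (0.03, 0.052, 0.157) [374.0, 324.0] (0.03, 0.064, 0.157) [404.0, 325.0] (0.03, -0.052, 0.157) [115.0, 323.0] (0.03, -0.064, 0.157) [85.0, 323.0] (0.158, 0.102, 0.09) [419.0, 489.0] (0.158, -0.102, 0.09) [54.0, 488.0]
```

```bash
python3 - <<'E'
from h import *
m=camera_model('wrist'); im=cv2.imread('pics/w2.png')
yaw,x,y=-100.3,.5526,-.2238
c,s=np.cos(np.radians(yaw)),np.sin(np.radians(yaw))
out=[]
for sy in(1,-1):
    u0=np.array([345 if sy>0 else 210,140]); cr=cv2.resize(im[140:235,u0[0]:u0[0]+60],None,fx=6,fy=6,interpolation=cv2.INTER_CUBIC)
    cr2=cr.copy()
    for X,col in [((a,sy*b,.157),(0,0,255)) for a in(-.03,-.0175,.0175,.03) for b in(.052,.064)]+[((a,sy*b,.142),(0,255,0)) for a in(-.0065,.0065) for b in(.052,.064)]+[((a,sy*b,.115),(255,0,0)) for a in(-.0065,.0065) for b in(.052,.064)]:
        w=[x+c*X[0]-s*X[1],y+s*X[0]+c*X[1],X[2]]; q=((proj(m,w)-u0+.5)*6).astype(int); cv2.circle(cr2,tuple(map(int,q)),3,col,-1)
    out.append(np.hstack([cr2]))
    out.append(cr) if sy<0 else None
o=np.hstack(out); cv2.imwrite('pics/slots.png',cv2.resize(o,(800,int(o.shape[0]*800/o.shape[1]))))
E
```

```text
(no output)
```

View pics/slots.png

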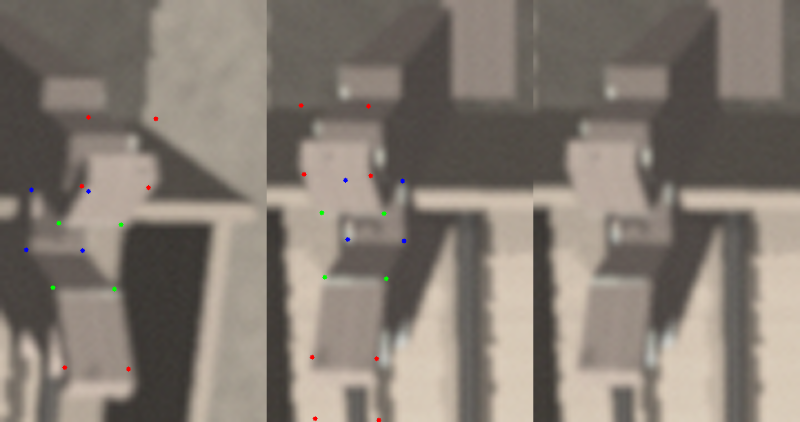

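move_arm --jaw '[0,0,0,0,0,0,0,0,0]' --pt "-0.001 0.038 -0.005" --pt "-0.001 0.038 -0.005" --pt "-0.002 0.038 -0.005" --pt "-0.002 0.038 -0.005" --pt "-0.002 0.038 -0.005" --pt "-0.002 0.038 -0.005" --pt "-0.001 0.03 0" --pt "0 0 0" --pt "0 0 0" --yaw '[0.03,0.03,0.03,0.03,0.03,0.03,0.034,0,0]'

```text
time: 7.53
ee_pos: [0.5305, 0.0343, 0.4097]
tcp_rot: [180.0, 0.0, 93.1]
wrist_force: [0.4, 0.7, 0.9]
opening: 0.085
grasp_force: 0.0
```

```bash
python3 meas.py w3.png | tail -6
```

```text
lip [([78.0, 244.0], 0.94), ([100.0, 396.0], 0.9), ([289.0, 176.0], 0.71)]
axle_left [([340.0, 158.0], 0.96), ([93.0, 281.0], 0.88)]
axle_right [([241.0, 162.0], 0.61), ([116.0, 210.0], 0.6)]
handle [([178.0, 321.0], 0.75), ([285.0, 24.0], 0.59)]
tray [([134.0, 255.0], 0.86), ([287.0, 118.0], 0.57), ([179.0, 72.0], 0.47)]
tray [ 0.4171 -0.0512] -271.32 [ 108.4  -53.2 -198.    39.3   -3.2   42.4   -0.3   -0.    57.4  -21.1]
```

View pics/w3.png

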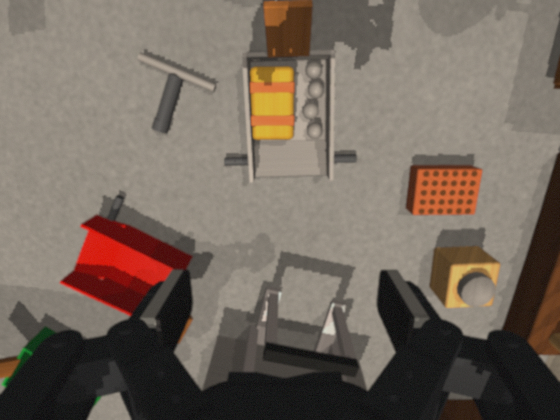

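```bash
python3 - <<'E'
from h import *
m=camera_model('wrist')
ob=[(m,k,np.array(v,float)) for k,v in dict(lip=(289,176),axle_left=(340,158),axle_right=(241,162),handle=(285,24),tray=(287,118)).items()]
p,r=pose(ob,TR,z=0,x0=(.536,.1)); print(p[:2].round(4),np.degrees(p[2]),r)
T=dict(TR,al=(.046,.074,.006),ar=(.046,-.074,.006),rl=(-.064,.044,.045),rr=(-.064,-.044,.045))
ob2=[(m,'al',np.array((355,157.))),(m,'ar',np.array((226,161.))),(m,'rl',np.array((334,53.))),(m,'rr',np.array((247,57.)))]
for o in(ob2,ob+ob2):
    p,r=pose(o,T,z=0,x0=(.536,.1)); print(p[:2].round(4),np.degrees(p[2]),r)
    c,s=np.cos(p[2]),np.sin(p[2]); print('handle',p[0]-.082*c,p[1]-.082*s)
    print('lip', proj(m,[p[0]+.062*c,p[1]+.062*s,.019]))
E
```

```text
[0.5312 0.0949] -84.66559176866232 [ 1.1 -0.6 -0.4 -0.6 -1.6 -0.5 -0.1  1.2  0.8  0.1]
[0.5336 0.0929] -85.54907397938265 [-0.3  2.7  1.   1.9  1.7 -0.8 -4.2 -2.2]
handle 0.5272431490823115 0.17467272115574686
lip [291.29909463 177.25936521]
[0.5321 0.0943] -85.05160391777089 [ 1.6 -0.   0.1  0.3 -1.1 -0.3  1.7  1.9  1.7  0.7 -1.   0.9  0.2  1.2
 -0.3 -2.9 -6.3 -3.4]
handle 0.5250707879545934 0.17601698752920306
lip [290.55678701 175.96915048]
```

move_arm --jaw '[0,0,0,0,0,0,0,0,0,0]' --pt "-0.001 0.035 0" --pt "-0.001 0.035 -0.01" --pt "-0.001 0.035 -0.01" --pt "-0.002 0.034 -0.01" --pt "0 0 -0.035" --pt "0 0 -0.035" --pt "0 0 -0.035" --pt "0 0 -0.035" --pt "0 0 -0.023" --pt "0 0 0" --yaw '[0.014,0.014,0,0,0,0,0,0,0,0]'

```text
time: 8.92
ee_pos: [0.524, 0.1712, 0.2113]
tcp_rot: [-179.5, 0.1, 94.6]
wrist_force: [-1.5, -0.1, -0.6]
opening: 0.0856
grasp_force: 0.0
```

```bash
python3 - <<'E'
from h import *
o=bot.get_obs(); print(o['ee_pos'],o['tcp_rot'])
m,im=snap('wrist','w4.png'); print(pinpoint('wrist','handle')[:2])
c,s=np.cos(np.radians(-85.3)),np.sin(np.radians(-85.3))
print(proj(m,[.532-.082*c,.094-.082*s,.066]))
E
```

```text
[0.52401165 0.17123789 0.21126934] [-1.79548701e+02  1.10075337e-01  9.45822234e+01]
[{'xy': [292.0, 288.9], 'confidence': 0.78}]
[291.38280691 295.18900753]
```

View pics/w4.png

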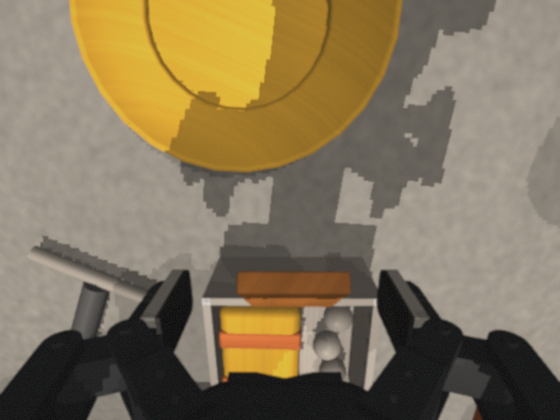

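move_arm --jaw '[0.3,0.6,0.8,1,1,1,1,1]' --pt "0 0 0" --pt "0 0 0" --pt "0 0 0" --pt "0 0 0" --pt "0 0 0" --pt "0 0 0" --pt "0 0 0" --pt "0 0 0" --yaw '[0,0,0,0,0,0,0,0]' --force 120

```text
time: 9.68
ee_pos: [0.5261, 0.172, 0.2187]
tcp_rot: [179.9, -0.0, 94.6]
wrist_force: [-1.2, -0.3, 8.9]
opening: 0.0377
grasp_force: 119.9
```

move_arm --jaw '[1,1,1,1,1,1]' --pt "0 0 0.01" --pt "0 0 0.015" --pt "0 0 0.015" --pt "0 0 0.01" --pt "0 0 0" --pt "0 0 0" --yaw '[0,0,0,0,0,0]'

```text
time: 10.18
ee_pos: [0.5258, 0.1719, 0.2669]
tcp_rot: [180.0, -0.0, 94.6]
wrist_force: [-0.4, -0.5, -5.4]
opening: 0.0371
grasp_force: 121.4
```

```bash
cat > held.py <<'E'
from h import *
import sys
from scipy.spatial.transform import Rotation as Ro
o=bot.get_obs(); print(o['ee_pos'].round(4),o['tcp_rot'].round(2),o['torque'].round(2),o['wrist_force'].round(1))
g=np.array(eval(sys.argv[1])) # approx tray origin, for gating
ob=[]
for n in('side','top','wrist'):
    m,_=snap(n,'held_%s.png'%n)
    for k in('lip','axle_left','axle_right','handle'):
        for d in pinpoint(n,k):
            if np.hypot(*(np.array(d['xy'])-proj(m,g+[0,-.02,.02])))<(65 if n!='wrist' else 400): ob.append((n,m,k,np.array(d['xy']))); break
# full 6dof with roll weakly zero: [x,y,z,yaw,pitch,roll]
def T(p,l): return p[:3]+Ro.from_euler('xyz',[p[5],p[4],p[3]]).apply(l)
f=lambda p: np.concatenate([proj(m,T(p,np.array(TR[k])))-xy for n,m,k,xy in ob]+[[p[5]*150]])
s=least_squares(f,[*g,np.radians(float(sys.argv[2])),0,0],loss='soft_l1',f_scale=2)
p=s.x; print('tray',p[:3].round(4),'yaw,pitch,roll',np.degrees(p[3:]).round(2)); r=f(p)[:-1].reshape(-1,2)
for (n,m,k,xy),e in zip(ob,r): print(n,k,e.round(1))
for k in TR: print(k,T(p,np.array(TR[k])).round(4),end=' ')
E
python3 held.py '[.532,.094,.05]' -85.3
```

```text
[0.5258 0.1719 0.2669] [ 1.7997e+02 -2.0000e-02  9.4580e+01] [0.37 0.08 0.02] [-0.4 -0.5 -5.4]
tray [0.5298 0.1019 0.0517] yaw,pitch,roll [-8.592e+01  1.370e+00  6.000e-02]
side lip [-0.5  0.1]
side axle_left [2.  2.3]
side axle_right [-4.2 -2.1]
side handle [-3.3  2.7]
top lip [ 0.9 -1.2]
top axle_left [-0.5  0.4]
top axle_right [-0.4 -1. ]
top handle [-3.7  2.5]
wrist handle [0.3 0.2]
lip [0.5342 0.0396 0.0692] axle_left [0.5909 0.06   0.0566] axle_right [0.4752 0.0518 0.0565] handle [0.524  0.1821 0.1196] tray [0.5298 0.1019 0.0517]
```

move_arm --jaw '[1,1,1,1,1,1,1,1]' --pt "0 0 0.015" --pt "0 0 0.025" --pt "0 0 0.03" --pt "0 0 0.03" --pt "0.002 -0.01 0.025" --pt "0.004 -0.02 0.01" --pt "0.004 -0.024 0" --pt "0.004 -0.026 0" --yaw '[0,0,0,0,-0.02,-0.02,-0.02,-0.02]'

```text
time: 11.6
ee_pos: [0.5398, 0.0915, 0.4029]
tcp_rot: [179.9, -0.0, 90.0]
wrist_force: [0.2, -0.2, -6.4]
opening: 0.0374
grasp_force: 121.6
```

move_arm --jaw '[1,1,1,1,1,1,1,1,1,1]' --pt "0.005 -0.027 0" --pt "0.005 -0.027 0" --pt "0.005 -0.027 0" --pt "0.005 -0.027 0" --pt "0.005 -0.027 0" --pt "0.004 -0.026 0" --pt "0.003 -0.02 0" --pt "0.002 -0.01 0" --pt "0 -0.004 0" --pt "0 0 0" --yaw '[-0.03,-0.03,-0.03,-0.03,-0.03,-0.03,0,0,0,0]'

```text
time: 12.43
ee_pos: [0.5737, -0.1036, 0.4015]
tcp_rot: [-180.0, -0.0, 79.6]
wrist_force: [-0.0, 0.1, -5.3]
opening: 0.0374
grasp_force: 121.7
```

```bash
python3 held.py '[.561,-.178,.20]' -100.3; python3 -c "
import cv2,numpy as np
a=cv2.imread('pics/held_top.png')[120:280,270:470];b=cv2.imread('pics/held_side.png')[150:310,220:420]
cv2.imwrite('pics/hv.png',cv2.resize(np.hstack([a,b]),(800,320),interpolation=cv2.INTER_CUBIC))"
```

```text
[ 0.5737 -0.1036  0.4015] [-1.7998e+02 -1.0000e-02  7.9640e+01] [ 0.36 -0.06 -0.01] [-0.   0.1 -5.3]
tray [ 0.4445 -0.1562  0.1639] yaw,pitch,roll [ -39.76 -107.57   -0.27]
side lip [-52.1 -26.3]
side axle_left [-54.5 -30.7]
side axle_right [-38.2  -7.5]
side handle [-61.1  55.4]
top lip [-35.5  52.4]
top axle_left [-50.2  55.2]
top axle_right [-8.8 40.1]
top handle [-42.3  51.1]
wrist lip [  7.3 153.5]
wrist axle_left [  2.2 -49.3]
wrist axle_right [ -0.6 254.8]
wrist handle [ 2.4 -0.1]
lip [ 0.4163 -0.1326  0.2173] axle_left [ 0.4668 -0.0992  0.206 ] axle_right [ 0.3922 -0.1881  0.2059] handle [ 0.4154 -0.1316  0.0658] tray [ 0.4445 -0.1562  0.1639]
```

View pics/hv.png

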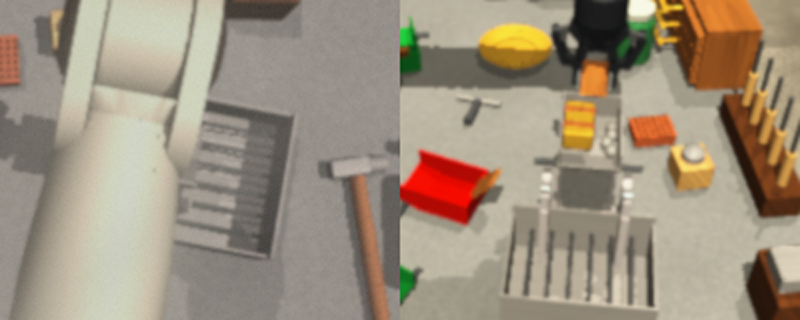

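```bash
python3 - <<'E'
from h import *
m,im=snap('side')
o=bot.get_obs(); print(o['ee_pos'])
ob=[]
for k in('lip','axle_left','axle_right'):
    for d in pinpoint('side',k):
        if np.hypot(*(np.array(d['xy'])-[314,228]))<40: ob.append((m,k,np.array(d['xy']))); print(k,d['xy']);break
for z in(.178,.183):
    p,r=pose(ob,TR,z=z,x0=(.561,-.178)); c,s=np.cos(p[2]),np.sin(p[2])
    print(z,p[:2],np.degrees(p[2]),r,'axle mid',p[0]+.046*c,p[1]+.046*s)
# seats: network vs. predicted from the stand pose -> side camera bias
c,s=np.cos(np.radians(-100.3)),np.sin(np.radians(-100.3))
for k in ST:
    X=ST[k]; w=[.5526+c*X[0]-s*X[1],-.2238+s*X[0]+c*X[1],X[2]]
    print(k,proj(m,w).round(1),[np.round(d['xy'],1) for d in pinpoint('side',k)[:1]])
# predicted axle ends & lip if axle at d from TCP, tray level z .183
for d in(.116,.12,.124):
    for l in(0,):
        a=o['ee_pos']+d*np.array([c,s,0]); a[2]=.189
        print(d,[proj(m,a+t*np.array([-s,c,0])).round(1) for t in(.076,.058,-.058,-.076)], proj(m,a+[.016*c,.016*s,.013]).round(1))
E
python3 -c "
import cv2
b=cv2.imread('pics/held_side.png')[200:270,265:365]
cv2.imwrite('pics/hs.png',cv2.resize(b,(800,560),interpolation=cv2.INTER_CUBIC))"
```

```text
[ 0.57367857 -0.10320748  0.40167404]
lip [310.4, 229.2]
axle_left [335.9, 233.6]
axle_right [294.7, 229.9]
0.178 [ 0.56570056 -0.16842471] 256.5986054795787 [ 3.7  2.3 -1.1 -0.3 -0.9 -1.5] axle mid 0.5550390695263069 -0.2131721412648438
0.183 [ 0.56462235 -0.17334098] -103.4214291485509 [ 3.7  2.3 -1.  -0.3 -1.  -1.5] axle mid 0.5539452146038548 -0.21808468011934765
seat_left [332.2 250.7] [array([333.2, 252.2])]
seat_right [292.4 247.4] [array([291.3, 247.3])]
rest [313.2 230. ] [array([313.3, 229.6])]
screen_mid [309.4 286. ] [array([307.5, 284.9])]
stand [309.5 275.2] [array([309.3, 273.9])]
0.116 [array([341. , 232.8]), array([334.5, 232.3]), array([293.2, 229. ]), array([286.8, 228.4])] [314.  231.4]
0.12 [array([341. , 233.8]), array([334.5, 233.3]), array([293.1, 230. ]), array([286.7, 229.4])] [313.9 232.4]
0.124 [array([341. , 234.8]), array([334.6, 234.3]), array([293., 231.]), array([286.6, 230.4])] [313.9 233.4]
```

View pics/hs.png

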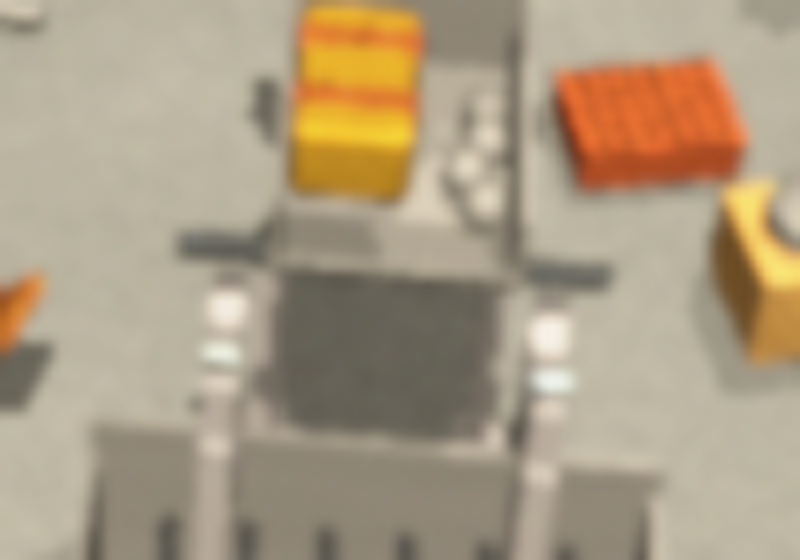

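move_arm --jaw '[1,1,1,1,1,1,1,1]' --pt "0 -0.001 -0.01" --pt "0 0 -0.015" --pt "0 0 -0.01" --pt "0 0 -0.006" --pt "0 0 -0.004" --pt "0 0 -0.003" --pt "0 0 0" --pt "0 0 0" --yaw '[0,0,0,0,0,0,0,0]'

```text
time: 14.3
ee_pos: [0.5737, -0.1042, 0.3541]
tcp_rot: [180.0, 0.0, 79.7]
wrist_force: [0.3, 0.7, -4.8]
opening: 0.0373
grasp_force: 121.6
```

```bash
python3 - <<'E'
from h import *
o=bot.get_obs(); print(o['ee_pos'],o['wrist_force'],o['torque'])
m,im=snap('side','s5.png')
c,s=np.cos(np.radians(-100.3)),np.sin(np.radians(-100.3))
for k in('lip','axle_left','axle_right'):
    print(k,[np.round(d['xy'],1) for d in pinpoint('side',k)[:4] if abs(d['xy'][0]-314)<35 and abs(d['xy'][1]-238)<25])
for d in(.116,.12,.124):
    a=o['ee_pos']+d*np.array([c,s,0]); a[2]=o['ee_pos'][2]-.2125
    print(d,a,[proj(m,a+t*np.array([-s,c,0])).round(1) for t in(.058,-.058)], proj(m,a+[.016*c,.016*s,.013]).round(1))
# world pos from axle end given z (edge rows)
E
```

```text
[ 0.57371172 -0.10417522  0.35405398] [ 0.2526758   0.68869779 -4.81017522] [ 0.36225968 -0.04391484  0.02996892]
lip [array([315.5, 242.5])]
axle_left [array([332.9, 244. ])]
axle_right [array([295.7, 241.7])]
0.116 [ 0.55297066 -0.21830588  0.14155398] [array([332.8, 244.2]), array([292.6, 240.9])] [312.8 243.5]
0.12 [ 0.55225546 -0.22224142  0.14155398] [array([332.8, 245.2]), array([292.5, 241.9])] [312.7 244.5]
0.124 [ 0.55154025 -0.22617696  0.14155398] [array([332.8, 246.2]), array([292.4, 242.9])] [312.7 245.6]
```

move_arm --jaw '[1,1,1,1,1]' --pt "0 0 -0.003" --pt "0 0 -0.003" --pt "0 0 -0.002" --pt "0 0 0" --pt "0 0 0" --yaw '[0,0,0,0,0]'

```text
time: 14.92
ee_pos: [0.5736, -0.1042, 0.3454]
tcp_rot: [-180.0, -0.0, 79.7]
wrist_force: [0.3, 0.1, -5.0]
opening: 0.0377
grasp_force: 121.6
```

move_arm --jaw '[1,1,1,1,1]' --pt "0 0 -0.003" --pt "0 0 -0.002" --pt "0 0 -0.001" --pt "0 0 0" --pt "0 0 0" --yaw '[0,0,0,0,0]'

```text
time: 15.33
ee_pos: [0.5737, -0.1042, 0.3396]
tcp_rot: [-180.0, 0.0, 79.7]
wrist_force: [-0.7, 0.0, -3.9]
opening: 0.0375
grasp_force: 121.7
```

move_arm --jaw '[1,1,1,1,1]' --pt "0 0 -0.002" --pt "0 0 -0.002" --pt "0 0 -0.001" --pt "0 0 0" --pt "0 0 0" --yaw '[0,0,0,0,0]'

```text
time: 15.75
ee_pos: [0.5736, -0.1042, 0.3346]
tcp_rot: [-180.0, 0.0, 79.7]
wrist_force: [0.3, 0.3, -4.5]
opening: 0.0376
grasp_force: 121.6
```

```bash
python3 - <<'E'
from h import *
o=bot.get_obs(); print(o['ee_pos'],o['wrist_force'],o['torque'])
m,im=snap('side','s6.png')
for k in('lip','axle_left','axle_right'):
    print(k,[np.round(d['xy'],1) for d in pinpoint('side',k)[:4] if abs(d['xy'][0]-314)<35 and abs(d['xy'][1]-245)<25])
c,s=np.cos(np.radians(-100.3)),np.sin(np.radians(-100.3))
for X in((0,.058,.12),(0,-.058,.12),(.016,0,.133)):
    print(proj(m,[.5526+c*X[0]-s*X[1],-.2238+s*X[0]+c*X[1],X[2]]).round(1))
b=im[210:280,265:365,::-1]; cv2.imwrite('pics/s6c.png',cv2.resize(b,(800,560),interpolation=cv2.INTER_CUBIC))
E
```

```text
[ 0.57364211 -0.10418379  0.33457564] [ 0.28410186  0.31500825 -4.53499135] [ 0.25330656 -0.06230314 -0.01984807]
lip [array([312.8, 245.2])]
axle_left [array([332.3, 247.4]), array([318.5, 237.3])]
axle_right [array([294.9, 247.8])]
[332.2 250.7]
[292.4 247.4]
[312.4 250.1]
```

View pics/s6c.png

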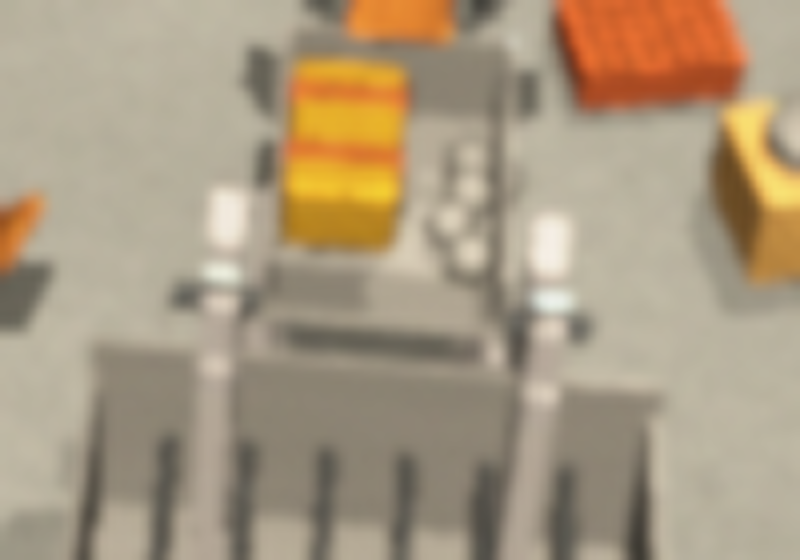

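move_arm --jaw '[1,1,1,1]' --pt "0 0 -0.001" --pt "0 0 -0.001" --pt "0 0 0" --pt "0 0 0" --yaw '[0,0,0,0]'

```text
time: 16.28
ee_pos: [0.5737, -0.1041, 0.3329]
tcp_rot: [180.0, 0.0, 79.7]
wrist_force: [-0.3, 1.1, -2.6]
opening: 0.0377
grasp_force: 121.5
```

```bash
python3 -c "
from h import *
o=bot.get_obs(); print(o['ee_pos'],o['wrist_force'],o['torque'])"
```

```text
[ 0.57371594 -0.10411008  0.3329493 ] [-0.26249518  1.1102994  -2.64388588] [ 0.37457504 -0.1229376   0.04066251]
```

move_arm --jaw '[1,1,1,1]' --pt "0 0 -0.001" --pt "0 0 -0.001" --pt "0 0 0" --pt "0 0 0" --yaw '[0,0,0,0]'

```text
time: 16.62
ee_pos: [0.5735, -0.104, 0.3327]
tcp_rot: [179.9, -0.0, 79.7]
wrist_force: [-3.4, 4.0, 9.5]
opening: 0.0376
grasp_force: 122.9
```

```bash
python3 -c "
from h import *
o=bot.get_obs(); print(o['ee_pos'],o['wrist_force'],o['torque'])"
```

```text
[ 0.57347988 -0.10395117  0.33266044] [-3.4212937   4.00191071  9.45078267] [7.13301255e-01 8.18701353e-01 4.86146496e-04]
```

move_arm --jaw '[0.45,0.3,0.3,0.3,0.3]' --pt "0 0 0" --pt "0 0 0" --pt "0 0 0" --pt "0 0 0" --pt "0 0 0" --yaw '[0,0,0,0,0]' --force 30

```text
time: 17.03
ee_pos: [0.5737, -0.1043, 0.3305]
tcp_rot: [-180.0, 0.0, 79.7]
wrist_force: [0.8, -0.8, -0.7]
opening: 0.0599
grasp_force: 0.0
```

```bash
cat > seat.py <<'E'
from h import *
from scipy.spatial.transform import Rotation as Ro
o=bot.get_obs(); print(o['ee_pos'].round(4),o['wrist_force'].round(1),o['torque'].round(2),o['opening'])
c,s=np.cos(np.radians(-100.3)),np.sin(np.radians(-100.3))
S=lambda X:np.array([.5526+c*X[0]-s*X[1],-.2238+s*X[0]+c*X[1],X[2]])
E_={'lip':(.016,0,.133),'axle_left':(0,.058,.12),'axle_right':(0,-.058,.12),'handle':(-.128,0,.18),'tray':(-.046,0,.114)}
for n in('side','wrist','top'):
    m,_=snap(n)
    for k in list(E_)+['casting']:
        e=proj(m,S(E_.get(k,(-.06,0,.135))))
        ds=[d for d in pinpoint(n,k) if np.hypot(*(d['xy']-e))<(30 if n!='wrist' else 60)]
        print(n,k,'exp',e.round(1),[np.round(d['xy'],1).tolist() for d in ds[:2]])
E
python3 seat.py
```

```text
[ 0.5737 -0.1043  0.3305] [ 0.8 -0.8 -0.7] [-0.01  0.01 -0.01] 0.0598690039854669
side lip exp [312.4 250.1] [[312.4, 249.6]]
side axle_left exp [332.2 250.7] [[331.7, 249.3]]
side axle_right exp [292.4 247.4] [[293.5, 247.9]]
side handle exp [315.2 204.7] [[320.5, 200.2]]
side tray exp [312.7 239.1] [[322.1, 237.4], [322.6, 232.1]]
side casting exp [313.4 230.9] [[307.9, 231.7]]
wrist lip exp [285.4 423.6] []
wrist axle_left exp [364.1 391.5] []
wrist axle_right exp [206.6 391.4] []
wrist handle exp [286.1 284.1] [[283.0, 283.6], [329.5, 314.9]]
wrist tray exp [285.4 335.7] [[282.7, 335.2]]
wrist casting exp [285.6 340.3] [[254.4, 337.9]]
top lip exp [365.3 200.4] [[362.6, 200.9]]
top axle_left exp [362.4 179.7] [[360.4, 182.6], [361.6, 199.6]]
top axle_right exp [355.1 220.3] []
top handle exp [315.  187.7] []
top tray exp [342.2 197. ] []
top casting exp [338.2 195. ] [[361.2, 181.0]]
```

move_arm --jaw '[0.3,0.3,0.45,0.6,1,1,1,1]' --pt "0.001 0.006 0.005" --pt "0 0 0" --pt "0 0 0" --pt "0 0 0" --pt "0 0 0" --pt "0 0 0" --pt "0 0 0" --pt "0 0 0" --yaw '[0,0,0,0,0,0,0,0]' --force 25

```text
time: 18.75
ee_pos: [0.5748, -0.0981, 0.336]
tcp_rot: [180.0, -0.0, 79.7]
wrist_force: [0.4, 1.8, 4.6]
opening: 0.0397
grasp_force: 25.9
```

```bash
python3 - <<'E'
from h import *
o=bot.get_obs(); print(o['ee_pos'].round(4),o['wrist_force'].round(1),o['opening'])
c,s=np.cos(np.radians(-100.3)),np.sin(np.radians(-100.3))
d=o['ee_pos'][:2]-[.5526,-.2238]; u=c*d[0]+s*d[1]; v=o['ee_pos'][2]-.155-.12
print(u,v); r=np.hypot(u,v); a=np.arctan2(v,u)
th=np.radians([0,2,5,9,13,17,21,25,29,33,37,41,45,49,53,57,60,63,65,67,69,71,73])
P=np.c_[r*np.cos(a-th),r*np.sin(a-th)]
for t,q in zip(np.degrees(th[1:]),np.diff(P,axis=0)): print(round(t),np.round([c*q[0],s*q[0],q[1]],4).tolist())
E
```

```text
[ 0.5748 -0.0981  0.336 ] [0.4 1.8 4.6] 0.039690417127469804
-0.12765067322675455 0.061020948013222914
2 [-0.0004, -0.0022, 0.0044]
5 [-0.0006, -0.0035, 0.0065]
9 [-0.001, -0.0052, 0.0083]
13 [-0.0011, -0.0058, 0.0079]
17 [-0.0011, -0.0063, 0.0075]
21 [-0.0012, -0.0068, 0.007]
25 [-0.0013, -0.0073, 0.0065]
29 [-0.0014, -0.0077, 0.006]
33 [-0.0015, -0.0081, 0.0054]
37 [-0.0015, -0.0085, 0.0049]
41 [-0.0016, -0.0088, 0.0042]
45 [-0.0016, -0.009, 0.0036]
49 [-0.0017, -0.0093, 0.003]
53 [-0.0017, -0.0094, 0.0023]
57 [-0.0017, -0.0096, 0.0016]
60 [-0.0013, -0.0072, 0.0008]
63 [-0.0013, -0.0073, 0.0004]
65 [-0.0009, -0.0049, 0.0]
67 [-0.0009, -0.0049, -0.0001]
69 [-0.0009, -0.0048, -0.0003]
71 [-0.0009, -0.0048, -0.0005]
73 [-0.0009, -0.0048, -0.0006]
```

move_arm --jaw '[1,1,1,1,1,1,1,1,1,1]' --pt "-0.0004 -0.0022 0.0044" --pt "-0.0006 -0.0035 0.0065" --pt "-0.001 -0.0052 0.0083" --pt "-0.0011 -0.0058 0.0079" --pt "-0.0011 -0.0063 0.0075" --pt "-0.0012 -0.0068 0.007" --pt "-0.0013 -0.0073 0.0065" --pt "-0.0014 -0.0077 0.006" --pt "0 0 0" --pt "0 0 0" --yaw '[0,0,0,0,0,0,0,0,0,0]'

```text
time: 19.58
ee_pos: [0.5665, -0.1437, 0.39]
tcp_rot: [180.0, 0.0, 79.6]
wrist_force: [-0.7, 0.2, -5.1]
opening: 0.0396
grasp_force: 28.6
```

```bash
cat > tip.py <<'E'
from h import *
import sys
o=bot.get_obs(); print(o['ee_pos'].round(4),o['wrist_force'].round(1),o['torque'].round(2),o['opening'])
c,s=np.cos(np.radians(-100.3)),np.sin(np.radians(-100.3))
t=np.radians(float(sys.argv[1]))
S=lambda X:np.array([.5526+c*X[0]-s*X[1],-.2238+s*X[0]+c*X[1],X[2]])
R=lambda x,y,z:(x*np.cos(t)+z*np.sin(t),y,.12-x*np.sin(t)+z*np.cos(t))
E_={'lip':R(.016,0,.013),'axle_left':(0,.058,.12),'axle_right':(0,-.058,.12),'handle':R(-.128,0,.06),'casting':R(-.06,0,.02)}
for n in('side',):
    m,_=snap(n)
    for k in E_:
        e=proj(m,S(E_[k])); ds=[d for d in pinpoint(n,k) if np.hypot(*(d['xy']-e))<60]
        print(n,k,'exp',e.round(1),[(np.round(d['xy'],1).tolist(),round(d['confidence'],2)) for d in ds[:3]])
    for i in range(4): print('ball',i,[(np.round(d['xy']).tolist(),round(d['confidence'],2)) for d in pinpoint(n,'ball%d_center'%i)[:5]])
E
python3 tip.py 29
```

```text
[ 0.5665 -0.1437  0.39  ] [-0.7  0.2 -5.1] [0.2  0.   0.02] 0.03961758679435793
side lip exp [312.1 253.4] [([310.7, 250.4], 0.82)]
side axle_left exp [332.2 250.7] [([330.7, 248.3], 0.58)]
side axle_right exp [292.4 247.4] [([295.3, 247.5], 0.97), ([239.6, 230.8], 0.65)]
side handle exp [316.2 200.7] [([320.3, 201.8], 0.83)]
side casting exp [314.  227.4] [([309.0, 227.3], 0.78), ([350.3, 217.3], 0.55)]
ball 0 [([323.0, 236.0], 0.48), ([330.0, 249.0], 0.25)]
ball 1 [([362.0, 238.0], 0.53), ([310.0, 248.0], 0.37)]
ball 2 [([317.0, 247.0], 0.41)]
ball 3 [([323.0, 250.0], 0.4), ([294.0, 248.0], 0.29)]
```

move_arm --jaw '[1,1,1,1,1,1,1,1,1,1]' --pt "-0.0015 -0.0081 0.0044" --pt "-0.0015 -0.0085 0.004" --pt "-0.0016 -0.0088 0.0042" --pt "-0.0016 -0.009 0.0036" --pt "-0.0017 -0.0093 0.003" --pt "-0.0017 -0.0094 0.0023" --pt "-0.0017 -0.0096 0.0016" --pt "0 0 0" --pt "0 0 0" --pt "0 0 0" --yaw '[0,0,0,0,0,0,0,0,0,0]' --force 20

```text
time: 20.92
ee_pos: [0.5552, -0.2059, 0.4135]
tcp_rot: [179.9, 0.1, 79.7]
wrist_force: [-0.8, 0.6, 4.8]
opening: 0.0398
grasp_force: 30.6
```

```bash
python3 tip.py 57
```

```text
[ 0.5552 -0.2059  0.4135] [-0.8  0.6  4.8] [-0.11  0.13  0.04] 0.0397643642631777
side lip exp [311.8 255.6] [([308.6, 250.4], 0.84)]
side axle_left exp [332.2 250.7] [([330.7, 250.5], 0.63), ([333.1, 248.1], 0.6), ([308.7, 239.0], 0.27)]
side axle_right exp [292.4 247.4] [([292.4, 248.3], 0.88), ([234.8, 230.7], 0.76)]
side handle exp [316.2 208.7] [([317.5, 208.1], 0.77)]
side casting exp [314.  230.3] [([307.0, 239.2], 0.73), ([319.7, 276.8], 0.57)]
ball 0 [([342.0, 292.0], 0.42)]
ball 1 [([318.0, 277.0], 0.55)]
ball 2 [([284.0, 295.0], 0.47), ([287.0, 147.0], 0.26)]
ball 3 [([321.0, 290.0], 0.39)]
```

move_arm --jaw '[1,1,1,1,1,1,1,1,1]' --pt "-0.0013 -0.0072 0.0015" --pt "-0.0013 -0.0073 0.0008" --pt "-0.0009 -0.0049 0" --pt "-0.0009 -0.0049 0" --pt "-0.0009 -0.0048 -0.0003" --pt "0 0 0" --pt "0 0 0" --pt "0 0 0" --pt "0 0 0" --yaw '[0,0,0,0,0,0,0,0,0]'

```text
time: 22.17
ee_pos: [0.55, -0.2347, 0.4148]
tcp_rot: [-180.0, 0.0, 79.7]
wrist_force: [0.8, 1.3, 1.9]
opening: 0.0395
grasp_force: 28.9
```

```bash
python3 tip.py 69
```

```text
[ 0.55   -0.2347  0.4148] [0.8 1.3 1.9] [ 0.36 -0.14 -0.02] 0.0395330774366719
side lip exp [311.8 256. ] [([312.4, 254.0], 0.74)]
side axle_left exp [332.2 250.7] [([333.2, 249.9], 0.88)]
side axle_right exp [292.4 247.4] [([294.5, 249.7], 0.94), ([236.8, 230.8], 0.92), ([319.5, 210.5], 0.46)]
side handle exp [315.9 215.7] [([264.4, 240.8], 0.87), ([321.2, 210.3], 0.69), ([294.9, 248.7], 0.52)]
side casting exp [313.9 233. ] [([292.3, 282.9], 0.75)]
ball 0 [([334.0, 179.0], 0.73), ([338.0, 294.0], 0.44)]
ball 1 [([319.0, 276.0], 0.5), ([344.0, 218.0], 0.18)]
ball 2 [([275.0, 174.0], 0.49)]
ball 3 [([317.0, 291.0], 0.43)]
```

move_arm --jaw '[1,1,1,1,1,1,1,1,1,1]' --pt "0.0018 0.0097 0.0003" --pt "0.0022 0.0122 -0.0008" --pt "0.0013 0.0072 -0.0015" --pt "0.0017 0.0096 -0.0016" --pt "0.0017 0.0094 -0.0023" --pt "0.0017 0.0093 -0.003" --pt "0.0016 0.009 -0.0036" --pt "0.0016 0.0088 -0.0042" --pt "0.0015 0.0085 -0.004" --pt "0.0015 0.0081 -0.0044" --yaw '[0,0,0,0,0,0,0,0,0,0]'

```text
time: 23.5
ee_pos: [0.5667, -0.1422, 0.3887]
tcp_rot: [-179.9, 0.0, 79.7]
wrist_force: [0.4, -4.7, -2.6]
opening: 0.0392
grasp_force: 27.5
```

move_arm --jaw '[1,1,1,1,1,1,1,1,1,1]' --pt "0.0014 0.0077 -0.006" --pt "0.0013 0.0073 -0.0065" --pt "0.0012 0.0068 -0.007" --pt "0.0011 0.0063 -0.0075" --pt "0.0011 0.0058 -0.0079" --pt "0.001 0.0052 -0.0083" --pt "0.0006 0.0035 -0.0065" --pt "0.0004 0.0022 -0.0044" --pt "0 0 0" --pt "0 0 0" --yaw '[0,0,0,0,0,0,0,0,0,0]'

```text
time: 24.33
ee_pos: [0.5746, -0.0977, 0.3363]
tcp_rot: [179.9, -0.1, 79.7]
wrist_force: [-1.1, 2.8, 6.6]
opening: 0.0393
grasp_force: 24.1
```

move_arm --jaw '[0.45,0.2,0,0,0,0,0,0,0]' --pt "0 0 0" --pt "0 0 0" --pt "0 0 0" --pt "0 0 0" --pt "0 0 0.015" --pt "0 0 0.025" --pt "0 0 0.035" --pt "0 0 0.03" --pt "0 0 0" --yaw '[0,0,0,0,0,0,0,0,0]'

```text
time: 25.08
ee_pos: [0.5744, -0.0982, 0.4469]
tcp_rot: [179.6, -0.0, 79.7]
wrist_force: [1.0, 0.3, 0.6]
opening: 0.0854
grasp_force: 0.0
```

```bash
python3 seat.py|grep -v wrist; python3 - <<'E'
from h import *
c,s=np.cos(np.radians(-100.3)),np.sin(np.radians(-100.3))
for n in('side','top'):
    m,im=snap(n,n+'7.png')
    for f in(pinpoint,outline_of):
        for d in f(n,'casting')[:3]:
            w=atz(m,d['xy'],.068); e=w[:2]-[.5526,-.2238]
            print(n,f.__name__,round(d['confidence'],2),np.round(d['xy']),w.round(3),'stand',(c*e[0]+s*e[1]).round(3),(-s*e[0]+c*e[1]).round(3), d['mask'].sum() if 'mask' in d else '')
E
```

```text
[ 0.5744 -0.0982  0.4469] [1.  0.3 0.6] [-0.01 -0.01 -0.08] 0.08535149031261968
side lip exp [312.4 250.1] [[313.5, 250.2]]
side axle_left exp [332.2 250.7] [[330.9, 248.1]]
side axle_right exp [292.4 247.4] [[292.7, 247.5]]
side handle exp [315.2 204.7] [[316.0, 201.7]]
side tray exp [312.7 239.1] [[310.7, 238.1]]
side casting exp [313.4 230.9] []
top lip exp [365.3 200.4] [[361.3, 200.4]]
top axle_left exp [362.4 179.7] []
top axle_right exp [355.1 220.3] [[355.2, 222.9]]
top handle exp [315.  187.7] []
top tray exp [342.2 197. ] []
top casting exp [338.2 195. ] []
side call 0.95 [291. 282.] [ 0.484 -0.299  0.068] stand 0.086 -0.054 
side call 0.72 [346. 216.] [ 0.7   -0.035  0.068] stand -0.212 0.112 
side call 0.91 [292. 282.] [ 0.487 -0.299  0.068] stand 0.086 -0.051 392
side call 0.21 [346. 216.] [ 0.7   -0.036  0.068] stand -0.211 0.112 336
top call 0.64 [383. 227.] [ 0.481 -0.303  0.068] stand 0.091 -0.056 
top call 0.92 [381. 227.] [ 0.48  -0.297  0.068] stand 0.085 -0.058 331
```

move_arm --jaw '[0,0,0,0,0,0,0,0,0,0]' --pt "-0.013 -0.034 0" --pt "-0.013 -0.034 0" --pt "-0.013 -0.034 0" --pt "-0.013 -0.034 0" --pt "-0.013 -0.034 0" --pt "-0.013 -0.034 0" --pt "-0.013 -0.034 -0.01" --pt "-0.013 -0.034 -0.01" --pt "0 0 0" --pt "0 0 0" --yaw '[0,0,0,0,0,0,0,0,0,0]'

```text
time: 27.27
ee_pos: [0.4698, -0.3718, 0.4197]
tcp_rot: [-179.9, -0.0, 79.5]
wrist_force: [0.6, 0.2, -0.1]
opening: 0.0857
grasp_force: 0.0
```

```bash
cat > cast.py <<'E'
from h import *
c,s=np.cos(np.radians(-100.3)),np.sin(np.radians(-100.3))
o=bot.get_obs(); print(o['ee_pos'].round(4),o['tcp_rot'].round(1))
for n in('wrist','top','side'):
    m,im=snap(n,n+'8.png')
    for d in outline_of(n,'casting')[:2]:
        mk=d['mask'].astype(np.uint8); pts=max(cv2.findContours(mk,0,2)[0],key=cv2.contourArea)
        for z in (.084,.067):
            w=np.array([atz(m,p[0].astype(float),z)[:2] for p in pts])
            (cx,cy),(a,b),ang=cv2.minAreaRect((w*1000).astype(np.float32))
            e=np.array([cx,cy])/1000-[.5526,-.2238]
            print(n,round(d['confidence'],2),'z',z,'ctr',round(cx,1),round(cy,1),'size',round(a,1),round(b,1),'ang of first side',round(ang,1),'stand',(c*e[0]+s*e[1]).round(3),(-s*e[0]+c*e[1]).round(3))
    print(n,[(np.round(d['xy']),round(d['confidence'],2),atz(m,d['xy'],.067).round(3)) for d in pinpoint(n,'casting')[:2]])
    for i in range(4): print('ball',i,[(np.round(d['xy']).tolist(),round(d['confidence'],2)) for d in pinpoint(n,'ball%d_center'%i)[:2]])
E
python3 cast.py
```

```text
[ 0.4698 -0.3718  0.4197] [-179.9   -0.    79.5]
wrist 0.74 z 0.084 ctr 480.3 -304.0 size 74.9 35.7 ang of first side 47.9 stand 0.092 -0.057
wrist 0.74 z 0.067 ctr 480.0 -304.6 size 79.0 37.7 ang of first side 47.9 stand 0.092 -0.057
wrist 0.24 z 0.084 ctr 455.9 -499.1 size 217.8 73.8 ang of first side 16.3 stand 0.288 -0.046
wrist 0.24 z 0.067 ctr 454.4 -510.6 size 229.9 77.9 ang of first side 16.3 stand 0.3 -0.045
wrist [(array([283., 117.]), 0.94, array([ 0.48 , -0.306,  0.067]))]
ball 0 [([418.0, 97.0], 0.65)]
ball 1 [([363.0, 35.0], 0.61)]
ball 2 [([267.0, 113.0], 0.53)]
ball 3 [([360.0, 91.0], 0.58)]
top 0.78 z 0.084 ctr 479.2 -302.0 size 74.2 42.9 ang of first side 45.3 stand 0.09 -0.058
top 0.78 z 0.067 ctr 480.3 -306.0 size 75.2 43.5 ang of first side 45.3 stand 0.094 -0.056
top [(array([384., 224.]), 0.6, array([ 0.49 , -0.306,  0.067]))]
ball 0 [([379.0, 181.0], 0.52)]
ball 1 []
ball 2 []
ball 3 [([375.0, 200.0], 0.36)]
side 0.56 z 0.084 ctr 481.4 -312.0 size 89.9 47.5 ang of first side 46.9 stand 0.1 -0.054
side 0.56 z 0.067 ctr 483.3 -299.0 size 91.6 48.4 ang of first side 46.9 stand 0.086 -0.055
side [(array([295., 283.]), 0.6, array([ 0.495, -0.301,  0.067]))]
ball 0 [([343.0, 292.0], 0.38), ([291.0, 248.0], 0.36)]
ball 1 [([320.0, 273.0], 0.35)]
ball 2 [([293.0, 247.0], 0.64), ([320.0, 292.0], 0.37)]
ball 3 [([316.0, 276.0], 0.6), ([319.0, 290.0], 0.5)]
```

move_arm --jaw '[0.33,0.33,0.33,0.33,0.33,0.33,0.33,0.33]' --pt "0.003 0.013 -0.02" --pt "0.003 0.013 -0.02" --pt "0.003 0.013 -0.02" --pt "0.002 0.013 -0.02" --pt "0.002 0.013 -0.02" --pt "0 0 -0.01" --pt "0 0 0" --pt "0 0 0" --yaw '[-0.11,-0.11,-0.11,-0.11,-0.11,0,0,0]'

```text
time: 28.98
ee_pos: [0.4836, -0.3055, 0.311]
tcp_rot: [-180.0, 0.0, 48.4]
wrist_force: [0.5, -1.0, 1.2]
opening: 0.0573
grasp_force: 0.0
```

```bash
python3 cast.py | grep wrist; python3 -c "
from h import *
print(bot.get_obs()['opening'])"
```

```text
wrist 0.81 z 0.084 ctr 480.3 -303.0 size 83.0 37.2 ang of first side 48.3 stand 0.091 -0.057
wrist 0.81 z 0.067 ctr 475.5 -308.0 size 90.2 40.4 ang of first side 48.3 stand 0.097 -0.061
wrist 0.43 z 0.084 ctr 534.4 -221.0 size 74.0 157.2 ang of first side 48.0 stand 0.0 -0.018
wrist 0.43 z 0.067 ctr 534.2 -218.9 size 80.3 170.7 ang of first side 48.0 stand -0.002 -0.019
wrist [(array([279., 226.]), 0.83, array([ 0.478, -0.306,  0.067]))]
0.05724548563013957
```

move_arm --jaw '[0.33,0.33,0.33,0.33,0.33,0.33]' --pt "0 0 -0.02" --pt "0 0 -0.02" --pt "0 0 -0.02" --pt "0 0 -0.012" --pt "0 0 -0.005" --pt "0 0 0" --yaw '[0,0,0,0,0,0]'

```text
time: 30.53
ee_pos: [0.4834, -0.305, 0.2327]
tcp_rot: [-179.9, 0.0, 48.2]
wrist_force: [0.6, 0.3, 0.3]
opening: 0.0573
grasp_force: 0.0
```

No contact; closing.

move_arm --jaw '[0.5,0.6,0.7,1,1,1,1]' --pt "0 0 0" --pt "0 0 0" --pt "0 0 0" --pt "0 0 0" --pt "0 0 0" --pt "0 0 0" --pt "0 0 0" --yaw '[0,0,0,0,0,0,0]' --force 40

```text
time: 31.12
ee_pos: [0.4839, -0.3053, 0.2351]
tcp_rot: [179.9, -0.0, 48.2]
wrist_force: [-1.3, 0.9, 5.9]
opening: 0.0334
grasp_force: 40.1
```

move_arm --jaw '[1,1,1,1,1,1]' --pt "0 0 0.01" --pt "0 0 0.02" --pt "0 0 0.03" --pt "0 0 0.03" --pt "0 0 0.03" --pt "0 0 0.03" --yaw '[0,0,0,0,0,0]'

```text
time: 31.62
ee_pos: [0.4834, -0.305, 0.3859]
tcp_rot: [180.0, -0.0, 48.2]
wrist_force: [0.7, -0.3, -0.6]
opening: 0.0337
grasp_force: 40.0
```

```bash
python3 - <<'E'
from h import *
o=bot.get_obs(); print(o['ee_pos'],o['wrist_force'],o['opening'])
for n in('side','top','wrist'):
    m,im=snap(n)
    for k in('casting','dish'):
      for d in outline_of(n,k)[:2]:
        mk=d['mask'].astype(np.uint8); pts=max(cv2.findContours(mk,0,2)[0],key=cv2.contourArea)
        w=np.array([atz(m,p[0].astype(float),.018 if k=='dish' else o['ee_pos'][2]-.155)[:2] for p in pts])
        print(n,k,round(d['confidence'],2),np.round(d['xy']),cv2.minEnclosingCircle((w*1000).astype(np.float32)))
E
```

```text
[ 0.48336615 -0.30497963  0.38586904] [ 0.65079032 -0.3448339  -0.63795334] 0.03373633824257163
side casting 0.76 [290. 253.] ((478.4215087890625, -317.12744140625), 46.86176681518555)
side dish 0.77 [266. 176.] ((464.36767578125, 277.90966796875), 64.47991180419922)
top casting 0.62 [388. 214.] ((498.73468017578125, -286.1044006347656), 19.935388565063477)
top casting 0.48 [340. 193.] ((551.1143798828125, -153.76620483398438), 78.38873291015625)
top dish 0.89 [180. 224.] ((490.4015197753906, 291.03924560546875), 75.65105438232422)
top dish 0.32 [115. 198.] ((540.9902954101562, 500.6937255859375), 100.37924194335938)
wrist casting 0.79 [283. 287.] ((482.781494140625, -305.4884033203125), 45.017333984375)
wrist casting 0.43 [251.  42.] ((545.7098999023438, -226.39852905273438), 40.84646987915039)
wrist dish 0.74 [253.  41.] ((561.4547729492188, -192.69305419921875), 110.91593933105469)
```

move_arm --jaw '[1,1,1,1,1,1,1,1,1,1]' --pt "0 0.01 0.02" --pt "0 0.025 0.02" --pt "0 0.035 0" --pt "0 0.037 0" --pt "0 0.037 0" --pt "0 0.037 0" --pt "0 0.037 0" --pt "0.001 0.037 0" --pt "0.001 0.037 0" --pt "0.001 0.037 0" --yaw '[0,0,0,0,0,0,0,0,0,0]'

```text
time: 32.9
ee_pos: [0.4862, 0.0255, 0.4232]
tcp_rot: [-180.0, 0.0, 48.2]
wrist_force: [1.1, -0.5, -1.7]
opening: 0.0335
grasp_force: 40.1
```

move_arm --jaw '[1,1,1,1,1,1,1,1,1,1]' --pt "0.001 0.037 0" --pt "0.001 0.037 0" --pt "0.001 0.037 0" --pt "0.001 0.037 0" --pt "0 0.037 0" --pt "0 0.035 0" --pt "0 0.025 0" --pt "0 0.015 0" --pt "0 0.007 0" --pt "0 0 0" --yaw '[0,0,0,0,0,0,0,0,0,0]'

```text
time: 33.73
ee_pos: [0.4907, 0.2915, 0.4229]
tcp_rot: [-180.0, 0.1, 48.2]
wrist_force: [0.5, -0.2, -0.7]
opening: 0.0333
grasp_force: 40.1
```

```bash
python3 - <<'E'
from h import *
o=bot.get_obs(); print(o['ee_pos'],o['tcp_rot'],o['opening'])
for n in('side','wrist'):
    m,im=snap(n)
    for k in('dish',):
      for d in outline_of(n,k)[:2]:
        mk=d['mask'].astype(np.uint8); pts=max(cv2.findContours(mk,0,2)[0],key=cv2.contourArea)
        w=np.array([atz(m,p[0].astype(float),.018)[:2] for p in pts])
        print(n,k,round(d['confidence'],2),cv2.minEnclosingCircle((w*1000).astype(np.float32)))
    print([(atz(m,d['xy'],0.0).round(3),d['confidence']) for d in pinpoint(n,'dish')[:2]])
    print('casting',[(atz(m,d['xy'],o['ee_pos'][2]-.163).round(3),d['confidence']) for d in pinpoint(n,'casting')[:2]])
E
```

```text
[0.49065303 0.29154215 0.42294441] [-1.79978671e+02  7.33951387e-02  4.82454690e+01] 0.03328314435087508
side dish 0.89 ((493.0202331542969, 287.5002136230469), 73.94990539550781)
side dish 0.21 ((736.8555908203125, 333.1872253417969), 123.7146987915039)
[(array([ 0.48 ,  0.276, -0.   ]), 0.78)]
casting [(array([ 0.566, -0.172,  0.26 ]), 0.67), (array([0.494, 0.281, 0.26 ]), 0.59)]
wrist dish 0.71 ((489.6615295410156, 289.34564208984375), 75.07307434082031)
[(array([0.49 , 0.292, 0.   ]), 0.81)]
casting [(array([0.49 , 0.288, 0.26 ]), 0.91)]
```

move_arm --jaw '[1,1,1,1,1,1,1,1,1,1]' --pt "0 0 -0.03" --pt "0 0 -0.035" --pt "0 0 -0.04" --pt "0 0 -0.04" --pt "0 0 -0.035" --pt "0 0 -0.025" --pt "0 0 -0.012" --pt "0 0 -0.006" --pt "0 0 -0.004" --pt "0 0 0" --yaw '[0,0,0,0,0,0,0,0,0,0]'

```text
time: 34.97
ee_pos: [0.4911, 0.2909, 0.1976]
tcp_rot: [180.0, -0.1, 48.2]
wrist_force: [0.2, 0.6, -0.5]
opening: 0.0334
grasp_force: 40.1
```

move_arm --jaw '[1,1,1,1,1,1]' --pt "0 0 -0.002" --pt "0 0 -0.002" --pt "0 0 -0.001" --pt "0 0 -0.001" --pt "0 0 0" --pt "0 0 0" --yaw '[0,0,0,0,0,0]'

```text
time: 35.47
ee_pos: [0.4907, 0.2909, 0.1908]
tcp_rot: [180.0, -0.0, 48.2]
wrist_force: [-0.8, -0.5, -1.3]
opening: 0.0333
grasp_force: 40.1
```

move_arm --jaw '[1,1,1,1]' --pt "0 0 -0.002" --pt "0 0 -0.001" --pt "0 0 0" --pt "0 0 0" --yaw '[0,0,0,0]'

```text
time: 35.8
ee_pos: [0.4906, 0.2909, 0.1901]
tcp_rot: [180.0, -0.1, 48.2]
wrist_force: [-8.4, -4.0, 18.3]
opening: 0.0336
grasp_force: 42.4
```

Touching the dish floor; ease up 1 mm, release and retreat.

move_arm --jaw '[1,0.6,0.4,0.35,0.35,0.35,0.35,0.35]' --pt "0 0 0.002" --pt "0 0 0" --pt "0 0 0" --pt "0 0 0" --pt "0 0 0" --pt "0 0 0.02" --pt "0 0 0.03" --pt "0 0 0.03" --yaw '[0,0,0,0,0,0,0,0]'

```text
time: 36.47
ee_pos: [0.4903, 0.2906, 0.2695]
tcp_rot: [-180.0, 0.1, 48.2]
wrist_force: [0.6, 0.4, -0.7]
opening: 0.0556
grasp_force: 0.0
```

move_arm --jaw '[0,0,0,0,0,0,0,0]' --pt "0 0 0.03" --pt "-0.02 0.03 0.02" --pt "-0.02 0.03 0.02" --pt "-0.02 0.03 0.02" --pt "-0.02 0.03 0.02" --pt "-0.01 0.01 0" --pt "0 0 0" --pt "0 0 0" --yaw '[0,0,0,0,0,0,0,0]'

```text
time: 37.13
ee_pos: [0.4004, 0.4212, 0.3788]
tcp_rot: [180.0, 0.1, 48.3]
wrist_force: [-0.5, 0.6, -0.0]
opening: 0.0855
grasp_force: 0.0
```

```bash
python3 seat.py | grep -v wrist; python3 - <<'E'
from h import *
c,s=np.cos(np.radians(-100.3)),np.sin(np.radians(-100.3))
for n in('side','top','wrist'):
    m,im=snap(n)
    for k,z in(('dish',.018),('casting',.03)):
      for d in outline_of(n,k)[:1]:
        mk=d['mask'].astype(np.uint8); pts=max(cv2.findContours(mk,0,2)[0],key=cv2.contourArea)
        w=np.array([atz(m,p[0].astype(float),z)[:2] for p in pts])
        print(n,k,round(d['confidence'],2),cv2.minAreaRect((w*1000).astype(np.float32)))
    if n!='wrist':
      for i in range(4):
        for d in pinpoint(n,'ball%d_center'%i)[:3]:
            e=atz(m,d['xy'],.013)[:2]-[.5526,-.2238]; print(n,'ball',i,round(d['confidence'],2),'stand',(c*e[0]+s*e[1]).round(3),(-s*e[0]+c*e[1]).round(3))
E
```

```text
[0.4004 0.4212 0.3788] [-0.5  0.6 -0. ] [ 0.02 -0.01 -0.02] 0.08552527184390439
side lip exp [312.4 250.1] [[310.0, 247.3]]
side axle_left exp [332.2 250.7] [[331.0, 248.6], [310.9, 240.5]]
side axle_right exp [292.4 247.4] [[295.5, 247.3]]
side handle exp [315.2 204.7] [[318.4, 202.8]]
side tray exp [312.7 239.1] [[311.9, 236.9]]
side casting exp [313.4 230.9] []
top lip exp [365.3 200.4] [[379.0, 178.4], [359.3, 201.5]]
top axle_left exp [362.4 179.7] [[363.2, 178.9]]
top axle_right exp [355.1 220.3] [[352.9, 222.1]]
top handle exp [315.  187.7] [[313.3, 186.5]]
top tray exp [342.2 197. ] [[338.6, 195.6]]
top casting exp [338.2 195. ] []
side casting 0.68 ((492.99029541015625, 287.713134765625), (122.15929412841797, 58.08650588989258), 55.94562530517578)
side ball 0 0.59 stand 0.064 0.09
side ball 1 0.57 stand 0.009 0.026
side ball 1 0.19 stand -0.149 0.003
side ball 2 0.56 stand 0.081 -0.08
side ball 3 0.4 stand 0.061 0.033
top casting 0.81 ((491.398193359375, 290.5054016113281), (77.06126403808594, 37.68782043457031), 46.46303939819336)
top ball 3 0.37 stand 0.059 0.036
wrist dish 0.69 ((491.2593078613281, 288.2705078125), (148.29209899902344, 149.7657012939453), 24.246557235717773)
wrist casting 0.8 ((489.7542419433594, 288.8598327636719), (85.82868957519531, 54.78765869140625), 47.69755172729492)
```

```bash
python3 -c "
from workcell import bot
print(bot.job_done())"
```

```text
the job is handed in; nothing more can be done
None
```

The job is handed in at about 37 s of the 69 s: the tray was hung, tipped and let back down level with its axle home. The last pictures put all four balls in the pan and the casting within about 2 mm of the dish's centre; the final verdict was not reported back.

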